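# Peel the top lab tray off a clinging stack and present it

## Task

The trays in the nested stack cling together. Peel the top tray off by raising one corner (or one end) a couple of centimetres while the opposite corner stays seated, leaving the pile beneath in place, then lift it clear, carry it over the rubber mat and finish while still holding it there: level, centred over the mat, with its underside about 15 cm above the mat, and held still for a colleague to take. Do not put it down or let go, and leave the bottle, the dish and the timer where they are.

Things in the scene. Friction and masses are not known exactly. Their poses are not given: they have to be found in the camera images.
- top_center (a point): Centre of the top tray, half-way up (21 mm above its underside and below its rim's top). Open white enamelled tray, 200 mm long (x) by 150 mm wide (y) by 42 mm high, about 0.2 kg, z up. The rim round its mouth is 10 mm thick and 18 mm high, outer faces at x = +-100 mm, y = +-75 mm. It nests in the next tray: its rim rests on that one's rim, 18 mm lower.
- top_tray: The top tray again, origin at the centre of its underside. Its thin walls slope inward (20 degrees) from 14 mm below the rim's top, so fingers taking the rim, one inside and one outside, have 13 mm of depth. Four small lugs on its long sides, 70 mm either way of the middle, are caught by the clips of the tray beneath.
- stack: The three nested trays below, clipped together as one loose pile of 0.9 kg: same outline and axes, origin at the centre of the underside, on the bench; with the top tray it stands 96 mm high. Four small sprung flaps on its long sides (out to y = +-94 mm, low beside the top rim) cling to the top tray: each gives way, up to about 2 N, once the tray has risen some 7 mm there, and holds no more.
- corner_pp (a point): point on the top outer edge of the top tray's rim at its (+x, +y) corner
- corner_mm (a point): point on the top outer edge of the top tray's rim at its (-x, -y) corner
- corner_pm (a point): point on the top outer edge of the top tray's rim at its (+x, -y) corner
- corner_mp (a point): point on the top outer edge of the top tray's rim at its (-x, +y) corner
- mat_center (a point): Centre of the upper face of the grey rubber mat, 5 mm above the bench: 200 mm (x) by 160 mm (y), fixed, with a low raised edge. It lies to the side of the stack, left or right.
- bottle_center (a point): Bystander: closed amber reagent bottle, 64 mm across, 130 mm high; point half-way up its axis.
- dish_center (a point): Bystander: white porcelain dish, 90 mm across, 40 mm high; point half-way up its axis.
- timer_center (a point): Bystander: flat laboratory timer, 70 by 55 by 16 mm; point at its centre.
- mat: The same mat; origin at the centre of its underside.
There are look-alikes about, which are no part of the job. Leave any green or orange look-alike of the top_tray alone. What is shaped like the stack but green is not meant.

How it is judged:
By the outcome, as a careful person would: the job done as asked, in the order asked, and still so for the second after the job is handed in, while the arm keeps its last pose, push and grip.
It also fails if it takes over 38 s, if anything falls off the work surface, if the arm or the gripper's body presses on something with over 40 N, if the wrist force passes 120 N, or if a joint passes its speed limit or range.

## Robot

A 6-joint arm with a two-finger parallel gripper is mounted at the origin on the work surface. World frame = base frame: x ahead of the robot, y to its left, z up, the work surface at z = 0. Lengths are in mm, angles in rad, forces in N, time in s.
With the tool pointing down it reaches from about 300 to 775 mm from the base axis. Payload 14.6 kg.
Tool frame: the origin (TCP) lies at the very end of the fingers, on their centre line; the grasp point (between the pads) lies 19 mm behind it (env.grasp_offset is the z of the grasp point in the tool frame, in mm); z points along the fingers, y is the direction in which the jaws open and shut (so a half turn about z gives the same grasp; the last joint's range is limited). The gripper opens to 94 mm and grips with 3 to 60 N. Pads are 16 mm wide; open, the fingers measure 119 mm over their backs; the gripper's body (75 mm by 177 mm) begins 78 mm behind the grasp point.
Start: joints at [1.208, 0.3, 1.521, -0, 1.321, -0.067], TCP at [160.325, 526.103, 176.946] pointing down, gripper open.
Joint ranges: [-3.03, 3.03], [-0.79, 2.21], [0.23, 2.52], [-1.04, 4.18], [0, 3.07], [-2.55, 2.55]. Speed limits (rad/s): [2.22, 2.22, 2.57, 3.14, 3.14, 3.14].

## Interface

Orientations are given as a rotation vector (axis times angle).
In Python, from workcell import env, snapshot gives the robot as it stands.
- The arm moves only by the shell command python3 -m creep 'ROWS' [FORCE]. ROWS is JSON, a list of rows, each a list of 7 numbers: the shift along the world's x, y, z in cm, then the turn, a rotation vector about the world's x, y, z in degrees, then the gripper command: -1 is fully open, 1 is shut, values between are in proportion. A call has 1 to 5 rows; each row shifts and turns the commanded pose from where the row before left it; what a row does not reach is not made up. A row lasts 1/12 s, in which the tool goes at most 41.7 mm and 7.16 degrees, less where a joint would pass 70% of its speed; a pose out of reach is approached as far as the arm can. A call with a gripper value outside its range is refused whole. The fingers move at their own pace and stop on an object; FORCE is the grip in N (left out, the last holds). Time passes only in rows, so rows that do not move let the fingers close. It gives the time, the measured TCP pose, the force and the opening at its end, in the units of the state.
- env.read_state(): the state, without advancing time (a new reading comes with each control period).
- snapshot(name): name is "scene" or "top" or "wrist"; returns a dict with "color" (420x560x3 uint8, red, green, blue), "camera_matrix" (3x3 intrinsics, pixels), "R" (3x3) and "t" (3): a world point X has camera coordinates R X + t. Camera axes: x right, y down, z forward; pixel columns grow to the right and rows downward; lengths in mm; the calibration is good to about 2 mm. A picture is of the moment at which its call begins. There is no depth.
- env.close_job(): hands the job in, once; it reports no verdict.
The state is a dict: "clock": time; "joints": joint angles; "qd": joint speeds; "joint_efforts": joint torques, N m; "position": TCP position; "ee_rot": TCP orientation; "ft_force": force on the tool from outside, world axes, zero at the start; "ft_torque": the same for the moment, N m; "grip_width": opening from 0.0 (shut) to 1.0 (fully open).
Only numpy, scipy, OpenCV 4.12 (cv2) and the standard library are available. Lean on these libraries where they do the work, as an engineer would, in place of code of your own. Each camera call takes 0.05 s, during which the arm holds its last target. There are 200 camera calls.

## Working session

There is one attempt and no reset: what is moved stays moved. The work goes in short steps, Python scripts to look and compute and a shell command to move; the robot and the scene stay as the last step left them, time stands still between calls to the robot, and variables do not carry over. Pictures are saved under pics/ and viewed, about 8 in all and at most 12, crops included, and the job is handed in when it is done.

```bash
mkdir -p pics; ls
cat > h.py <<'E'
import numpy as np, cv2
from workcell import env, snapshot
def save(s,n): cv2.imwrite('pics/'+n+'.png', cv2.cvtColor(s['color'],cv2.COLOR_RGB2BGR))
def ray(s,px,z):
    K=np.array(s['camera_matrix']);R=np.array(s['R']);t=np.array(s['t'])
    o=-R.T@t; d=R.T@np.linalg.inv(K)@np.array([px[0],px[1],1.])
    return o+d*(z-o[2])/d[2]
def proj(s,X):
    c=np.array(s['R'])@np.array(X,float)+np.array(s['t']); p=np.array(s['camera_matrix'])@c
    return p[:2]/p[2]
E
python3 - <<'E'
from h import *
import pickle
d={}
for n in ['top','scene']:
    d[n]=snapshot(n); save(d[n],n+'0'); print(n,-np.array(d[n]['R']).T@np.array(d[n]['t']))
pickle.dump(d,open('s0.pkl','wb'))
print(env.read_state(), env.grasp_offset)
E
```

```text
pics
top [ 361.80856508   63.02278093 1010.69033244]
scene [1036.89542037 -394.18783257  810.06468473]
{'clock': 0.1, 'joints': array([ 1.20843352e+00,  3.00410778e-01,  1.52151916e+00, -1.91908065e-06,
        1.32069539e+00, -6.66053333e-02]), 'qd': array([ 0.00046981, -0.00153747, -0.00244993, -0.00065747,  0.00047422,
       -0.00100269]), 'joint_efforts': array([-5.06299912e-04, -5.32636499e+01, -3.53287590e+01,  7.08783511e-02,
        2.34219676e-02, -7.81120320e-05]), 'position': array([160.21773104, 525.87033498, 176.44562678]), 'ee_rot': array([-4.62850464e-01, -3.10708895e+00,  1.58545822e-03]), 'ft_force': array([ 0.51279759, -0.51704067, -1.00430572]), 'ft_torque': array([-0.00396848, -0.02894697,  0.00336471]), 'grip_width': 0.9980099693813379} -18.8
```

View pics/top0.png

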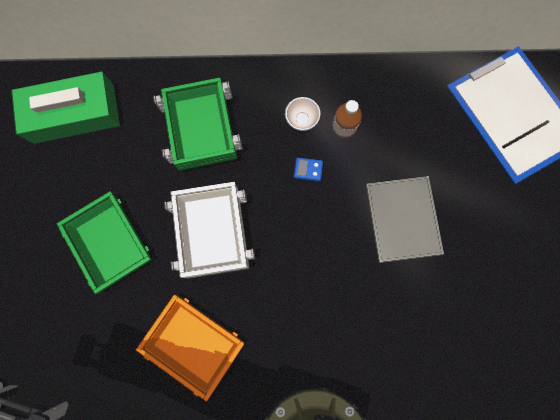

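View pics/scene0.png

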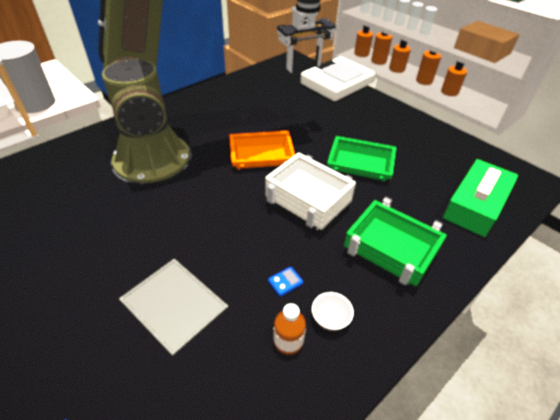

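Run:
```python
from h import *
import pickle
d=pickle.load(open('s0.pkl','rb')); s=d['top']
im=cv2.cvtColor(s['color'],cv2.COLOR_RGB2BGR)
c=im[170:290,150:270]; cv2.imwrite('pics/crop.png',cv2.resize(c,None,fx=5,fy=5,interpolation=cv2.INTER_CUBIC))
hsv=cv2.cvtColor(im,cv2.COLOR_BGR2HSV)
def rect(m,x0,x1,y0,y1,z,k):
    mm=np.zeros(m.shape,np.uint8); mm[y0:y1,x0:x1]=m[y0:y1,x0:x1]*255
    cs,_=cv2.findContours(mm,cv2.RETR_EXTERNAL,cv2.CHAIN_APPROX_NONE)
    mm=cv2.drawContours(np.zeros_like(mm),[max(cs,key=cv2.contourArea)],-1,255,-1)
    mm=cv2.morphologyEx(mm,cv2.MORPH_OPEN,np.ones((k,k)))
    cs,_=cv2.findContours(mm,cv2.RETR_EXTERNAL,cv2.CHAIN_APPROX_NONE)
    b=cv2.boxPoints(cv2.minAreaRect(max(cs,key=cv2.contourArea))); print(b.round(1).tolist())
    P=np.array([ray(s,p,z) for p in b]); print(P.round(0).tolist(),'c',P.mean(0).round(1),[round(np.linalg.norm(P[i]-P[i-1]),1) for i in range(4)])
    e=P[1]-P[0];print(np.degrees(np.arctan2(e[1],e[0])))
v=hsv[...,2]>60; w=v&(hsv[...,1]<60)
print('stack');rect(w,150,270,170,290,96,31)
print('mat');rect(w,355,455,165,275,5,9)
for n,p,z in [('dish',(303,114),40),('bottlecap',(352,106),130),('timer',(308,169),16)]: print(n,ray(s,p,z).round())
```

```text
stack
[[169.60000610351562, 189.3000030517578], [238.60000610351562, 182.10000610351562], [247.8000030517578, 270.5], [178.8000030517578, 277.70001220703125]]
[[585.0, 328.0, 96.0], [599.0, 168.0, 96.0], [396.0, 146.0, 96.0], [382.0, 300.0, 96.0]] c [490.3 235.8  96. ] [np.float64(204.7), np.float64(161.0), np.float64(204.7), np.float64(154.5)]
-84.77221624970545
mat
[[365.20001220703125, 183.3000030517578], [429.8999938964844, 172.5], [443.5, 254.1999969482422], [378.79998779296875, 265.0]]
[[615.0, -144.0, 5.0], [640.0, -309.0, 5.0], [433.0, -326.0, 5.0], [408.0, -166.0, 5.0]] c [ 523.9 -236.3    5. ] [np.float64(207.6), np.float64(167.7), np.float64(208.4), np.float64(161.5)]
-81.18966580236305
dish [789.  12.  40.]
bottlecap [767. -97. 130.]
timer [651.   1.  16.]
```

View pics/crop.png

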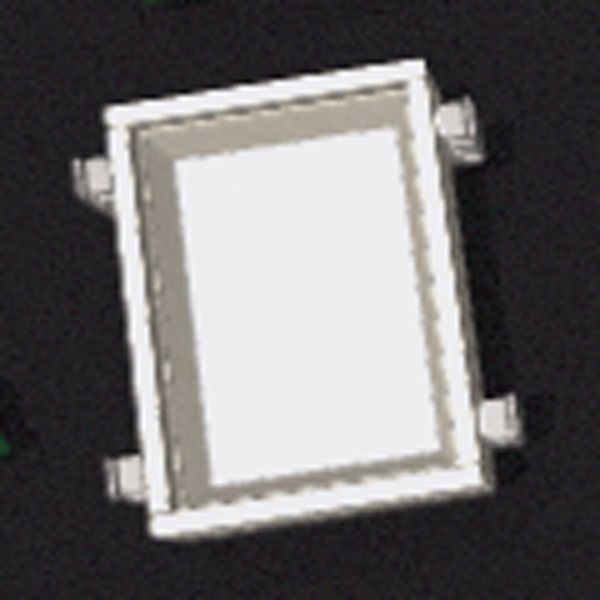

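The white stack (crop rim corners about (105,110), (425,62), (482,477) and (150,530)) is the one meant. The candidates at top-view pixels were white (210,230), green stack (199,122), green tray (104,243) and orange tray (190,347). Only the white one is a nested white enamel stack with clips; green and orange are excluded.

Run:
```python
from h import *
import pickle
d=pickle.load(open('s0.pkl','rb')); s=d['top']
px=np.array([(105,110),(425,62),(482,477),(150,530)])/5+[149.6,169.6]
P=np.array([ray(s,p,96) for p in px]); print(P.round(0).tolist()); C=P.mean(0);print('C',C,[round(np.linalg.norm(P[i]-P[i-1])) for i in range(4)])
e=(P[0]+P[1]-P[2]-P[3])/2; print('yaw x',np.degrees(np.arctan2(e[1],e[0]))); f=P[0]+P[3]-P[1]-P[2]; print('yaw from y',np.degrees(np.arctan2(f[1],f[0]))-90)
C[2]=96
print('scene proj C',proj(d['scene'],C), [proj(d['scene'],p).round().tolist() for p in P])
u=e/np.linalg.norm(e); g=C-95*u; print('near grip',g)
st=env.read_state(); p=st['position']
from scipy.spatial.transform import Rotation as Ro
R=Ro.from_rotvec(st['ee_rot']).as_matrix(); print('jaw',np.degrees(np.arctan2(R[1,1],R[0,1])), 'shift cm',(g-p)/10)
```

```text
[[579.0, 326.0, 96.0], [600.0, 177.0, 96.0], [408.0, 150.0, 96.0], [386.0, 299.0, 96.0]]
C [493.20052755 238.10448347  96.        ] [195, 150, 194, 150]
yaw x 8.061256115084273
yaw from y 8.090654737100806
scene proj C [309.89833271 179.82583915] [[354.0, 182.0], [323.0, 211.0], [266.0, 178.0], [299.0, 153.0]]
near grip [399.1392501  224.78246841  96.        ]
jaw 73.05437404527085 shift cm [ 23.89215191 -30.10878666  -8.04456268]
```

```bash
python3 -m creep '[[2.4,-3,-0.3,0,0,-6.5,0.1],[2.4,-3,-0.3,0,0,-6.5,0.1],[2.4,-3,-0.3,0,0,-6.5,0.1],[2.4,-3,-0.3,0,0,-6.5,0.1],[2.4,-3,-0.3,0,0,-6.5,0.1]]' 55
python3 -m creep '[[2.4,-3,-0.3,0,0,-6.5,0.1],[2.4,-3,-0.3,0,0,-6.5,0.1],[2.4,-3,-0.3,0,0,-6.5,0.1],[2.4,-3,-0.3,0,0,-6.5,0.1],[2.4,-3,-0.3,0,0,-6.5,0.1]]'
python3 -m creep '[[0,0,0,0,0,0,0.1],[0,0,0,0,0,0,0.1]]'
python3 - <<'E'
from h import *
from scipy.spatial.transform import Rotation as Ro
st=env.read_state();R=Ro.from_rotvec(st['ee_rot']).as_matrix();print(st['clock'],st['position'],np.degrees(np.arctan2(R[1,1],R[0,1])),R[:,2],st['grip_width'])
s=snapshot('wrist'); save(s,'w1'); print(-np.array(s['R']).T@np.array(s['t']))
u=np.array([np.cos(.141),np.sin(.141),0]);v=np.array([-u[1],u[0],0]);C=np.array([493.2,238.1,96])
for a,b in [(-100,75),(-100,-75),(-90,65),(-90,-65),(100,75),(100,-75)]: print((a,b),proj(s,C+a*u+b*v).round(1))
print('tcp',proj(s,st['position']))
E
```

```text
clock: 0.52
position: [280.9, 374.5, 161.6]
ee_rot: [-1.321, -2.85, 0.001]
ft_force: [2.1, 1.0, 0.1]
grip_width: 0.682
clock: 0.93
position: [401.0, 224.3, 146.8]
ee_rot: [-2.066, -2.366, 0.0]
ft_force: [0.3, 0.3, 0.6]
grip_width: 0.451
clock: 1.1
position: [400.9, 224.8, 146.6]
ee_rot: [-2.063, -2.368, 0.001]
ft_force: [-1.0, 0.6, -0.2]
grip_width: 0.447
1.1 [400.91252827 224.76179594 146.56114615] 7.869897023026941 [-8.22666034e-04 -3.23044708e-04 -9.99999609e-01] 0.44666367867635587
[391.67210544 294.28638644 353.51037015]
(-100, 75) [268.  122.1]
(-100, -75) [269.9 292.4]
(-90, 65) [280.6 134.9]
(-90, -65) [280.8 282.4]
(100, 75) [519.9 120.9]
(100, -75) [489.6 291.7]
tcp [276.82028883 232.35634135]
```

View pics/w1.png

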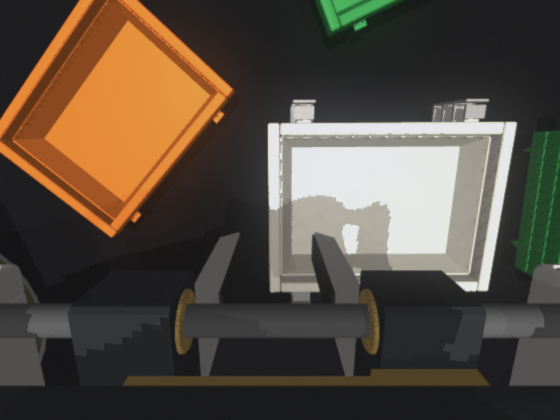

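The wrist view agrees: near rim at px x≈268–280, rows 122–292, finger tips at (240,235) and (313,235) astride it. The orange and green trays are clear.

```bash
python3 -m creep '[[-0.04,0,-1.5,0,0,0,0.1],[-0.04,0,-1.5,0,0,0,0.1],[-0.04,0,-1.5,0,0,0,0.1],[-0.03,0,-1.2,0,0,0,0.1],[0,0,-0.5,0,0,0,0.1]]'
python3 -m creep '[[0,0,0,0,0,0,0.1],[0,0,0,0,0,0,0.6],[0,0,0,0,0,0,0.75],[0,0,0,0,0,0,0.9],[0,0,0,0,0,0,1]]' 55
python3 -m creep '[[0,0,0,0,0,0,1],[0,0,0,0,0,0,1],[0,0,0,0,0,0,1],[0,0,0,0,0,0,1]]'
```

```text
clock: 1.57
position: [397.4, 226.9, 83.5]
ee_rot: [-2.056, -2.374, 0.003]
ft_force: [-0.1, 0.3, 0.1]
grip_width: 0.45
clock: 1.98
position: [399.1, 226.3, 85.5]
ee_rot: [2.06, 2.372, 0.001]
ft_force: [-0.0, -0.5, 0.4]
grip_width: 0.204
clock: 2.32
position: [398.9, 226.1, 85.0]
ee_rot: [2.06, 2.372, 0.0]
ft_force: [0.5, 0.6, -0.3]
grip_width: 0.004
```

Run:
```python
from h import *
s=snapshot('wrist'); save(s,'w2'); t=snapshot('scene')
a=cv2.resize(t['color'][110:250,220:400],None,fx=3,fy=3)
w=cv2.cvtColor(s['color'],cv2.COLOR_RGB2BGR)
o=np.zeros((420+0,560+0,3),np.uint8)
cv2.imwrite('pics/s2.png',cv2.cvtColor(a,cv2.COLOR_RGB2BGR))
```

```text
(no output)
```

View pics/w2.png

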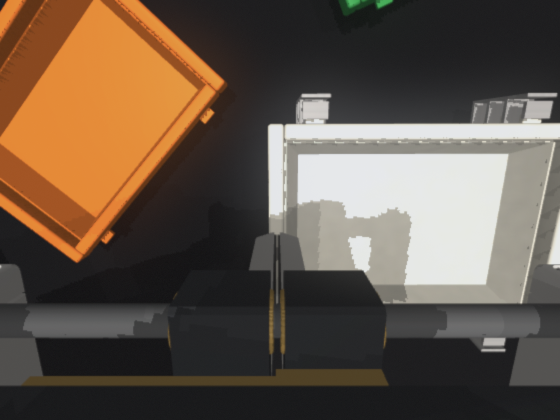

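View pics/s2.png

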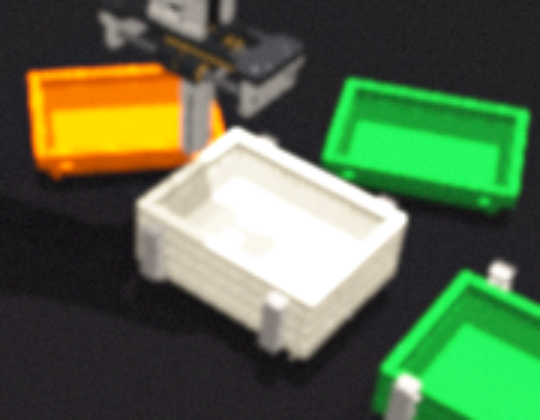

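Run:
```python
from h import *
s=snapshot('wrist');t=snapshot('scene')
st=env.read_state();p=st['position'];print(p)
for z in (0,10,20,30):
    q=p+[0,0,z];print(z,'scene',proj(t,q).round(1),'crop',((proj(t,q)-[220,110])*3).round(),'wrist',proj(s,q).round(1))
print(-np.array(s['R']).T@np.array(s['t']))
# rim corners near, both views -> triangulate from top0 and scene
u=np.array([np.cos(.141),np.sin(.141),0]);v=np.array([-u[1],u[0],0]);C=np.array([493.2,238.1,96])
for a,b in [(-100,75),(-90,65),(-100,0),(-90,0)]: print((a,b),(C+a*u+b*v).round(),proj(s,C+a*u+b*v).round(1),(proj(t,C+a*u+b*v)-[220,110])*3)
c=s['color'][215:275,220:340]; print(c.shape)
cv2.imwrite('pics/c3.png',np.hstack([cv2.cvtColor(cv2.resize(c,None,fx=4,fy=4,interpolation=2),cv2.COLOR_RGB2BGR)]))
c=t['color'][120:190,250:330]
cv2.imwrite('pics/c4.png',cv2.vconcat([cv2.resize(cv2.cvtColor(c,4),(640,560)),]))
```

```text
[398.82215602 226.08652697  84.94016381]
0 scene [283.6 168.2] crop [191. 175.] wrist [276.8 232.4]
10 scene [283.7 165.5] crop [191. 166.] wrist [276.8 237.2]
20 scene [283.8 162.8] crop [192. 158.] wrist [276.8 242.5]
30 scene [284. 160.] crop [192. 150.] wrist [276.8 248.4]
[389.19765615 295.52318704 291.92331545]
(-100, 75) [384. 298.  96.] [268.6 122.7] [234.27224933 128.6936578 ]
(-90, 65) [395. 290.  96.] [285.  139.6] [236.03257195 137.40598964]
(-100, 0) [394. 224.  96.] [269.5 239.7] [186.38093302 164.16291511]
(-90, 0) [404. 225.  96.] [284.5 239.7] [194.41884799 168.53511717]
(60, 120, 3)
```

View pics/c4.png

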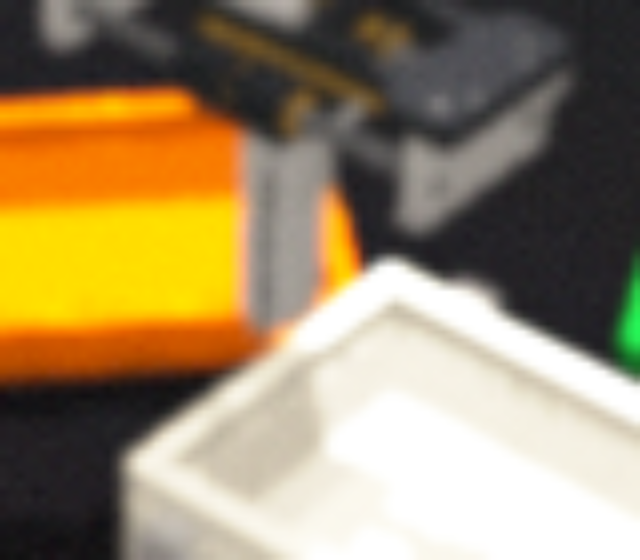

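The scene crop shows the shut finger tips ending at scene px (285,160), above the rim, where the reported TCP projects to (283.6,168). The tips are therefore really about 2 cm above the reported TCP, so the fingers closed over the rim. I'll find the true tip height by lightly touching the rim with shut fingers.

```bash
python3 -m creep '[[0,0,-0.2,0,0,0,1],[0,0,-0.2,0,0,0,1],[0,0,0,0,0,0,1]]' 10
python3 -m creep '[[0,0,-0.2,0,0,0,1],[0,0,0,0,0,0,1]]'
python3 -m creep '[[0,0,-0.2,0,0,0,1],[0,0,0,0,0,0,1]]'
```

```text
clock: 2.77
position: [398.6, 226.0, 80.5]
ee_rot: [-2.06, -2.372, 0.001]
ft_force: [-0.2, 0.5, 0.1]
grip_width: 0.006
clock: 2.93
position: [398.7, 226.0, 78.6]
ee_rot: [-2.06, -2.372, 0.001]
ft_force: [-0.5, -0.2, 0.0]
grip_width: 0.007
clock: 3.1
position: [398.7, 226.0, 76.6]
ee_rot: [-2.06, -2.372, 0.001]
ft_force: [-0.7, -1.1, -0.1]
grip_width: 0.005
```

```bash
for i in 1 2 3 4; do python3 -m creep '[[0,0,-0.15,0,0,0,1],[0,0,0,0,0,0,1]]' | grep -E 'pos|force'; done
```

```text
position: [398.7, 226.1, 75.2]
ft_force: [0.3, 0.0, 0.3]
position: [398.8, 226.1, 73.7]
ft_force: [0.7, 0.1, 0.2]
position: [398.7, 226.1, 72.2]
ft_force: [0.6, 0.3, -1.5]
position: [398.7, 226.1, 70.7]
ft_force: [-0.6, 0.4, 0.1]
```

```bash
for i in 1 2 3; do python3 -m creep '[[0,0,-0.15,0,0,0,1],[0,0,0,0,0,0,1]]' | grep -E 'pos|force'; done
python3 - <<'E'
from h import *
t=snapshot('scene');c=t['color'][120:190,250:330];a=cv2.resize(cv2.cvtColor(c,4),(640,560))
cv2.imwrite('pics/c5.png',a)
E
```

```text
position: [398.7, 226.1, 69.2]
ft_force: [0.0, 0.2, 0.3]
position: [398.9, 226.2, 68.0]
ft_force: [-0.8, 0.1, 2.3]
position: [398.9, 226.2, 67.7]
ft_force: [-8.1, -2.8, 21.5]
```

View pics/c5.png

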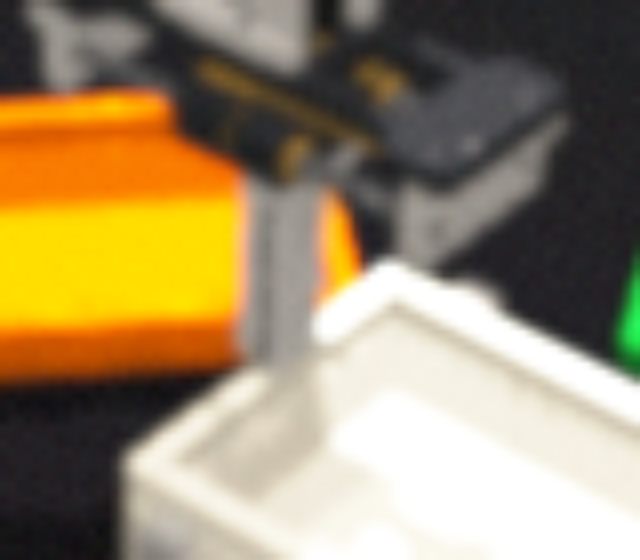

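Touch on the rim (96 mm) came at a reported z of 68, so the tips really end 28 mm above the reported TCP. I'll open, go down to a reported z of about 56 and grip.

```bash
python3 -m creep '[[0,0,1,0,0,0,0.1],[0,0,0,0,0,0,0.1],[0,0,0,0,0,0,0.1],[0,0,0,0,0,0,0.1],[0,0,0,0,0,0,0.1]]' 55
python3 -m creep '[[0,0,-0.6,0,0,0,0.1],[0,0,-0.6,0,0,0,0.1],[0,0,-0.5,0,0,0,0.1],[0,0,-0.3,0,0,0,0.1],[0,0,0,0,0,0,0.1]]'
python3 -m creep '[[0,0,0,0,0,0,0.5],[0,0,0,0,0,0,0.65],[0,0,0,0,0,0,0.75],[0,0,0,0,0,0,0.85],[0,0,0,0,0,0,1]]'
python3 -m creep '[[0,0,0,0,0,0,1],[0,0,0,0,0,0,1],[0,0,0,0,0,0,1]]'
```

```text
clock: 4.73
position: [398.6, 226.0, 76.0]
ee_rot: [-2.06, -2.372, 0.001]
ft_force: [0.0, -0.1, 0.2]
grip_width: 0.323
clock: 5.15
position: [398.3, 225.9, 55.4]
ee_rot: [-2.06, -2.371, 0.002]
ft_force: [0.1, -0.5, -0.5]
grip_width: 0.448
clock: 5.57
position: [398.9, 226.1, 56.6]
ee_rot: [2.06, 2.372, 0.0]
ft_force: [-0.3, 0.1, -0.1]
grip_width: 0.133
clock: 5.82
position: [398.9, 226.2, 56.6]
ee_rot: [2.06, 2.372, 0.0]
ft_force: [0.2, 0.6, 2.7]
grip_width: 0.099
```

```bash
python3 -m creep '[[0,0,0.29,0.3,0.75,0,1],[0,0,0.29,0.3,0.75,0,1],[0,0,0.29,0.3,0.75,0,1],[0,0,0.29,0.3,0.75,0,1],[0,0,0.29,0.3,0.75,0,1]]' 60
python3 -m creep '[[0,0,0.24,-0.1,0.69,0,1],[0,0,0.24,-0.1,0.69,0,1],[0,0,0.24,-0.1,0.69,0,1],[0,0,0.24,-0.1,0.69,0,1],[0,0,0.24,-0.1,0.69,0,1]]'
python3 -m creep '[[0,0,0,0,0,0,1],[0,0,0,0,0,0,1]]'
python3 - <<'E'
from h import *
t=snapshot('scene');c=t['color'][120:225,250:390];a=cv2.resize(cv2.cvtColor(c,4),(800,600))
cv2.imwrite('pics/c6.png',a)
E
```

```text
clock: 6.23
position: [398.6, 226.0, 71.1]
ee_rot: [-2.015, -2.32, 0.037]
ft_force: [-3.1, 1.4, -1.6]
grip_width: 0.1
clock: 6.65
position: [398.9, 226.1, 83.2]
ee_rot: [-1.99, -2.289, 0.106]
ft_force: [0.2, -0.1, -2.2]
grip_width: 0.098
clock: 6.82
position: [399.0, 226.2, 82.9]
ee_rot: [-1.99, -2.289, 0.105]
ft_force: [-0.5, -0.1, -2.6]
grip_width: 0.098
```

View pics/c6.png

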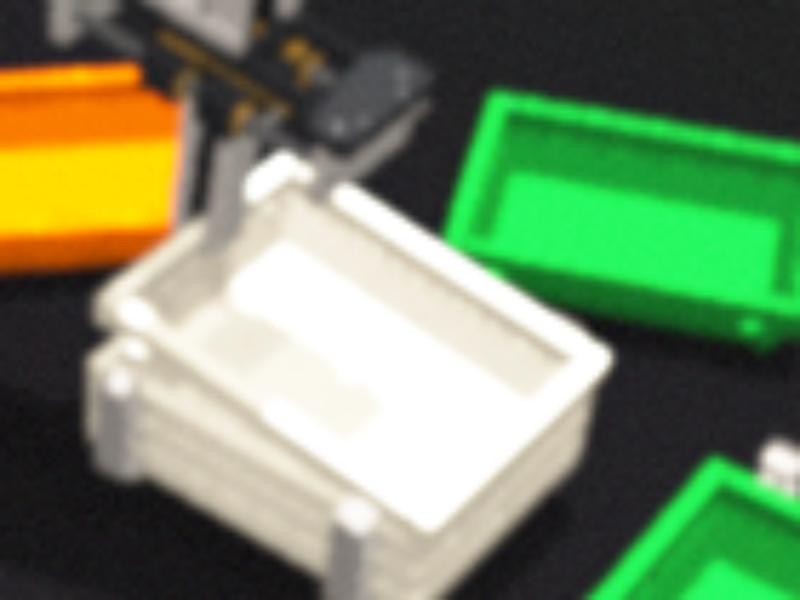

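The near end has peeled about 2 cm (crop left, gap at (115,330)), with the far corner at (440,530) still seated and the pile in place. I'll keep tilting to free the far flaps.

```bash
python3 -m creep '[[0,0,0.24,-0.1,0.69,0,1],[0,0,0.24,-0.1,0.69,0,1],[0,0,0.24,-0.1,0.69,0,1],[0,0,0.24,-0.1,0.69,0,1],[0,0,0.24,-0.1,0.69,0,1]]'
python3 -m creep '[[0,0,0.25,-0.1,0.69,0,1],[0,0,0.25,-0.1,0.69,0,1],[0,0,0.25,-0.1,0.69,0,1],[0,0,0.25,-0.1,0.69,0,1],[0,0,0.25,-0.1,0.69,0,1]]'
```

```text
clock: 7.28
position: [399.1, 226.1, 95.3]
ee_rot: [-1.963, -2.255, 0.174]
ft_force: [2.2, -0.1, -2.8]
grip_width: 0.097
clock: 7.7
position: [398.7, 226.2, 107.7]
ee_rot: [-1.935, -2.221, 0.24]
ft_force: [0.3, -0.1, -1.5]
grip_width: 0.096
```

```bash
python3 -m creep '[[0,0,0.25,0,0,0,1],[0,0,0.25,0,0,0,1],[0,0,0.3,0,0,0,1],[0,0,0.4,0,0,0,1],[0,0,0.5,0,0,0,1]]'
python3 -m creep '[[0,0,0.8,0,0,0,1],[0,0,1.1,0,0,0,1],[0,0,1.2,0,0,0,1],[0,0,1.2,0,0,0,1],[0,0,1.2,0,0,0,1]]'
python3 -m creep '[[0,0,1.2,0,0,0,1],[0,0,1.2,0,0,0,1],[0,0,0.8,0,0,0,1],[0,0,0.3,0,0,0,1],[0,0,0,0,0,0,1]]'
python3 - <<'E'
from h import *
t=snapshot('scene');c=t['color'][60:270,180:460];a=cv2.resize(cv2.cvtColor(c,4),(800,600))
cv2.imwrite('pics/c7.png',a)
E
```

```text
clock: 8.12
position: [398.7, 226.0, 124.8]
ee_rot: [-1.936, -2.221, 0.239]
ft_force: [-0.1, -0.0, -1.0]
grip_width: 0.095
clock: 8.53
position: [398.9, 226.1, 181.0]
ee_rot: [-1.936, -2.222, 0.238]
ft_force: [0.2, 0.1, -1.8]
grip_width: 0.096
clock: 8.95
position: [399.0, 226.2, 215.2]
ee_rot: [-1.936, -2.222, 0.237]
ft_force: [-0.5, -0.2, -1.5]
grip_width: 0.102
```

View pics/c7.png

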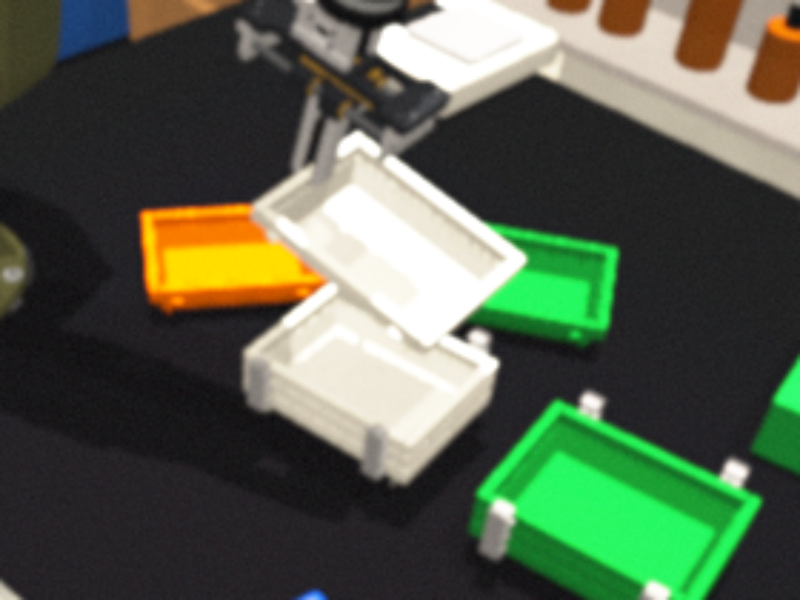

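```bash
python3 -m creep '[[0.15,-0.6,0,0,-1.41,0,1],[0.15,-1.2,0,0,-1.41,0,1],[0.15,-1.8,0,0,-1.41,0,1],[0.15,-2.4,0,0,-1.41,0,1],[0.15,-2.4,0,0,-1.41,0,1]]'
python3 -m creep '[[0.15,-2.4,0,0,-1.41,0,1],[0.15,-2.4,0,0,-1.41,0,1],[0.15,-2.4,0,0,-1.41,0,1],[0.15,-2.4,0,0,-1.41,0,1],[0.15,-2.4,0,0,-1.41,0,1]]'
python3 -m creep '[[0.15,-2.4,-0.4,0,0,0,1],[0.15,-2.4,-0.4,0,0,0,1],[0.15,-2.4,-0.5,0,0,0,1],[0.15,-2.4,-0.5,0,0,0,1],[0.15,-2.4,-0.5,0,0,0,1]]'
python3 -m creep '[[0.15,-2,-0.5,0,0,0,1],[0.15,-2,-0.5,0,0,0,1],[0.15,-2,-0.5,0,0,0,1],[0.15,-2,-0.5,0,0,0,1],[0.15,-2,-0.5,0,0,0,1]]'
python3 -m creep '[[0.02,-1.8,-0.4,0,0,0,1],[0.02,-1.4,-0.3,0,0,0,1],[0.02,-0.9,-0.1,0,0,0,1],[0.02,-0.6,0,0,0,0,1],[0.02,-0.3,0,0,0,0,1]]'
python3 -m creep '[[0,0,0,0,0,0,1],[0,0,0,0,0,0,1]]'
python3 - <<'E'
from h import *
import pickle
from scipy.spatial.transform import Rotation as Ro
st=env.read_state();R=Ro.from_rotvec(st['ee_rot']).as_matrix();print(np.degrees(np.arctan2(R[1,1],R[0,1])),R[:,2])
t=snapshot('scene');o=snapshot('top');pickle.dump({'top':o,'scene':t},open('s1.pkl','wb'))
a=cv2.resize(cv2.cvtColor(o['color'],4)[150:290,340:480],(560,560),interpolation=2)
b=cv2.resize(cv2.cvtColor(t['color'],4)[170:370,90:250],(240,300))
cv2.imwrite('pics/c8.png',a)
cv2.imwrite('pics/c9.png',cv2.resize(cv2.cvtColor(t['color'],4)[160:370,90:300],(588,588),interpolation=2))
E
```

```text
clock: 9.42
position: [406.0, 140.9, 213.8]
ee_rot: [-2.001, -2.299, 0.123]
ft_force: [0.4, -0.1, 0.3]
grip_width: 0.1
clock: 9.83
position: [413.3, 20.6, 214.0]
ee_rot: [2.063, 2.368, 0.001]
ft_force: [0.8, -0.4, -1.5]
grip_width: 0.093
clock: 10.25
position: [420.7, -99.3, 190.8]
ee_rot: [2.063, 2.368, -0.0]
ft_force: [0.9, 0.4, -1.8]
grip_width: 0.099
clock: 10.67
position: [428.2, -199.1, 165.7]
ee_rot: [2.064, 2.369, -0.001]
ft_force: [0.0, -0.2, -1.5]
grip_width: 0.096
clock: 11.08
position: [429.8, -248.3, 158.5]
ee_rot: [-2.064, -2.368, -0.0]
ft_force: [0.2, -0.2, -1.8]
grip_width: 0.098
clock: 11.25
position: [429.9, -247.5, 158.7]
ee_rot: [2.063, 2.369, 0.001]
ft_force: [0.9, 0.5, -3.4]
grip_width: 0.098
7.88826838937166 [ 3.21436494e-04  1.75447679e-04 -9.99999933e-01]
```

View pics/c8.png

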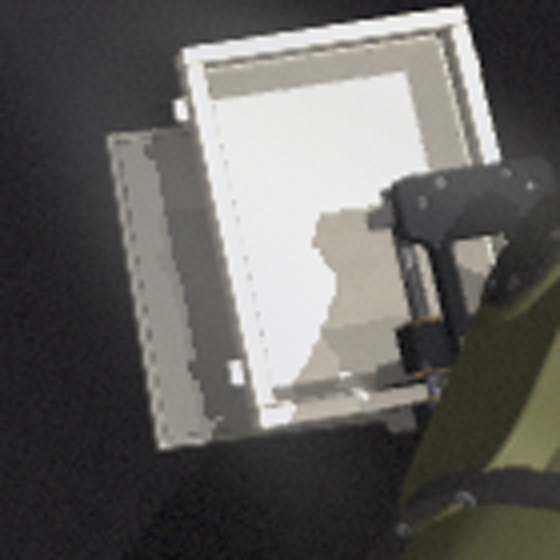

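View pics/c9.png

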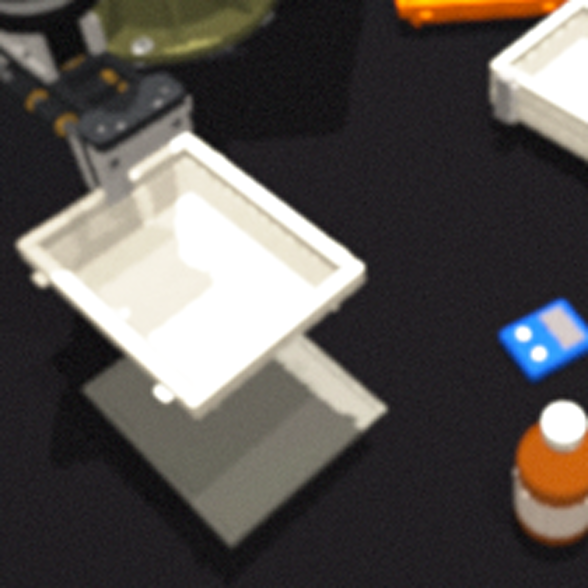

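```bash
cat > m.py <<'E'
from h import *
import pickle
def tri(s1,p1,s2,p2):
    M=[np.array(s['camera_matrix'])@np.c_[np.array(s['R']),np.array(s['t'])] for s in (s1,s2)]
    X=cv2.triangulatePoints(M[0],M[1],np.array(p1,float).reshape(2,1),np.array(p2,float).reshape(2,1)); return (X[:3]/X[3]).ravel()
E
python3 - <<'E'
from m import *
d=pickle.load(open('s1.pkl','rb'));T,S=d['top'],d['scene']
tp=lambda x,y:(np.array([x,y])/4-.375+[340,150]); sp=lambda x,y:(np.array([x,y])/2.8-.32+[90,160])
fp=tri(T,tp(183,48),S,sp(363,268));fm=tri(T,tp(465,10),S,sp(193,407));npp=tri(T,tp(264,430),S,sp(185,135))
for n,a in zip(('far+y','far-y','near+y'),(fp,fm,npp)):print(n,a.round(1))
print('len',np.linalg.norm(fp-npp),'wid',np.linalg.norm(fp-fm)); c=(fm+npp)/2;print('C',c)
u=fp-npp;v=fp-fm;print('yaw',np.degrees(np.arctan2(u[1],u[0])),'pitch(far up)',np.degrees(np.arcsin(u[2]/200)),'roll(+y up)',np.degrees(np.arcsin(v[2]/150)))
q=[ray(S,sp(x,y),5) for x,y in [(83,388),(233,547),(387,408)]];print('mat scene',np.round(q,0).tolist(),(q[0]+q[2])/2)
T0=pickle.load(open('s0.pkl','rb'))['top'];
print('mat top', np.mean([ray(T0,p,5) for p in [(367,184),(429.5,178),(442.5,255),(380,262)]],0))
print('near-y scene at z197',ray(S,sp(18,243),197))
E
```

```text
far+y [ 612.8 -148.3  195. ]
far-y [ 631.7 -295.8  193.9]
near+y [ 414.7 -176.4  195.4]
len 200.08083510070034 wid 148.67712789509545
C [ 523.15793403 -236.1108797   194.64146303]
yaw 8.062487216516733 pitch(far up) -0.11191111151825081 roll(+y up) 0.45477654936071954
mat scene [[432.0, -325.0, 5.0], [634.0, -303.0, 5.0], [614.0, -144.0, 5.0]] [ 523.39750235 -234.20430053    5.        ]
mat top [ 521.22136213 -236.96943648    5.        ]
near-y scene at z197 [ 436.02447452 -321.47721675  197.        ]
```

```bash
python3 -m creep '[[0,0,0.2,0,0,0,1],[0,0,0,0,0,0,1],[0,0,0,0,0,0,1],[0,0,0,0,0,0,1]]'
python3 - <<'E'
from h import *
import pickle
a=pickle.load(open('s0.pkl','rb'))['scene']['color'];b=snapshot('scene')['color']
df=(cv2.absdiff(a,b).max(2)>60).astype(np.uint8)
for n,(x0,x1,y0,y1) in dict(bottle=(270,310,300,355),dish=(310,358,290,335),timer=(265,305,263,297)).items(): print(n,df[y0:y1,x0:x1].sum())
# pile: centre of white blob in top view, rim now z=78
s=snapshot('top');m=s['color'][165:290,150:270];w=((m.min(2)>60)&(m.max(2).astype(int)-m.min(2)<50)).astype(np.uint8)*255
w=cv2.morphologyEx(cv2.morphologyEx(w,3,np.ones((9,9))),2,np.ones((31,31)));r=cv2.minAreaRect(cv2.findNonZero(w));p=np.array(r[0])+[150,165];print('pile',ray(s,p,78).round(1),r[1:])
st=env.read_state();print(st['qd'].round(4),st['grip_width'],st['clock'])
env.close_job()
E
```

```text
clock: 11.68
position: [429.9, -247.8, 160.5]
ee_rot: [-2.063, -2.369, -0.0]
ft_force: [0.7, -1.1, -1.9]
grip_width: 0.096
bottle 0
dish 0
timer 0
pile [488.6 235.1  78. ] ((86.57343292236328, 68.23221588134766), 85.8150863647461)
[-0.0022  0.0007  0.0005  0.0003 -0.0008  0.0002] 0.10031404413169609 11.7833
the job is handed in; nothing more can be done
```

I peeled the top white tray off by its near end, lifted it clear and handed the job in at 11.8 s with the tray still gripped and held over the mat.

**Peel:** the near end came up about 2.5 cm while the far corner stayed seated. I then tilted further to free the far clips before lifting.

**Last checks, from the two cameras:**

| Check | Result |
|---|---|
| Tray centre | (523, -236) |
| Mat centre | (521 to 523, -234 to -237), so the tray is centred within about 2 mm |
| Tilt | about 0.1° in pitch and 0.5° in roll |
| Underside above mat | 147.6 mm measured, then raised 2 mm to about 150 mm by the arm's reading |
| Arm | still, with the grip steady on the rim |
| Bottle, dish and timer | no change in the scene picture |
| Pile | (489, 235) against (490, 236) by the same method before the peel |

**What went wrong on the way:**
- The first grasp closed on nothing, because the real finger tips end about 28 mm above the reported tool point. I found this by touching the rim with shut fingers, at about 23 N, then gripped again at the corrected depth.
- The rim measured 195 mm long in the first top view against 200 mm given. The final two-camera measurement gave 200 mm.

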